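# Slide one sample jar out of a touching row and check it in at a sprung bumper

### The arm

A 7-joint arm with a two-finger parallel gripper is mounted at the origin on the work surface. World frame = base frame: x ahead of the robot, y to its left, z up, the work surface at z = 0. Lengths are in mm, angles in rad, forces in N, time in s.
With the tool pointing down it reaches from about 400 to 850 mm from the base axis. Payload 4.5 kg.
Tool frame: the origin (TCP) lies at the very end of the fingers, on their centre line; the grasp point (between the pads) lies 19 mm behind it; z points along the fingers, y is the direction in which the jaws open and shut (so a half turn about z gives the same grasp; the last joint's range is limited). The gripper opens to 85 mm and grips with 20 to 120 N. Pads are 22 mm wide; open, the fingers measure 114 mm over their backs; the gripper's body (76 mm by 85 mm) begins 54 mm behind the grasp point. The pads swing forward as they close: fully open they stand 13 mm farther back than shut.
Start: joints at [1.195, 0.689, -0.195, 1.565, 0.157, 0.902, -0.215], TCP at [249.047, -573.262, 231.317] pointing down, gripper open.
Joint ranges: [-3.01, 3.01], [-0.46, 2.08], [-1.47, 1.51], [0.13, 2.56], [-1, 4.14], [0.04, 2.09], [-2.66, 2.66]. Speed limits (rad/s): [2.57, 2.57, 3.14, 3.14, 3.14, 3.14, 3.14].

### API

Orientations are given as a rotation vector (axis times angle).
In Python, from cell import robot gives the robot as it stands.
- The arm moves only by the tool step_arm, never from a script. Its arguments are lists of equal length, an entry for each row: "xyz": the shift along the world's x, y, z in cm, a list of three; "angular": the turn, a rotation vector about the world's x, y, z in rad, a list of three. A call has 1 to 10 rows; each row shifts and turns the commanded pose from where the row before left it; what a row does not reach is not made up. A row lasts 1/8 s, in which the tool goes at most 62.5 mm and 10.7 degrees, less where a joint would pass 70% of its speed; a pose out of reach is approached as far as the arm can. A call is refused whole if a number of a shift passes 6.25 or a number of a turn 0.188, either way. A call with a gripper value outside its range is refused whole. "grip" is the gripper command: -1 is shut, 1 is fully open, values between are in proportion, set as the call begins (left out, the last holds). The fingers move at their own pace and stop on an object; the grip force is fixed at half the most. Time passes only in rows, so rows that do not move let the fingers close. It gives the time, the measured TCP pose, the force and the opening at its end, in the units of the state.
- robot.get_state(): the state, without advancing time (a new reading comes with each control period).
- robot.grab_frame(name): name is "side" or "top"; returns a dict with "frame" (400x640x3 uint8, blue, green, red), "z_map" (400x640 float32, mm along the optical axis (not along the pixel's ray), 0 where there is no reading), "vertical_fov" (degrees; the focal length in pixels is half the picture's height over the tangent of half this angle, whatever the lens; pixels are square), "cx", "cy" (the principal point, pixels), "extrinsics" (4x4, takes a point from camera to world coordinates). Camera axes: x right, y down, z forward; pixel columns grow to the right and rows downward; lengths in mm; the calibration is good to about 2 mm. A picture is of the moment at which its call begins.
- robot.close_job(): hands the job in, once; it reports no verdict.
The state is a dict: "time_s": time; "joint_positions": joint angles; "qd": joint speeds; "joint_torque": joint torques, N m; "ee_pos": TCP position; "tcp_rot": TCP orientation; "force": force on the tool from outside, world axes, zero at the start; "ft_torque": the same for the moment, N m; "gripper_width": opening from 0.0 (shut) to 1.0 (fully open).
Only numpy, scipy, OpenCV 4.12 (cv2) and the standard library are available. Lean on these libraries where they do the work, as an engineer would, in place of code of your own. Each camera call takes 0.05 s, during which the arm holds its last target.

### The job

Three sample jars stand touching in a row: push the red-lidded one out towards the check-in bay, sliding it on the bench without lifting or tipping it, until it is clear of both white-lidded jars by a finger's breadth, and do not shift those. Then slide it into the bay between the rails and press it by feel against the blue sprung bumper at about 7 N for half a second, never harder than 15 N. Ease off, leave the jar standing in the bay, and disturb nothing else on the bench.

Things in the scene. Friction and masses are not known exactly. Their poses are not given: they have to be found in the camera images.
- red_jar_mid (a point): Squat amber-glass jar with a red screw lid, a plain upright cylinder 76 mm in diameter and 46 mm high, about 0.2 kg, standing on the bench. This point is on its axis, half-way up (23 mm above the bench); z is up. It starts in any of the three places of the row. Smooth glass (friction about 0.25): sliding it takes 0.5 to 1 N, which the bumper does not feel.
- white_jar_a_mid (a point): Squat amber-glass jar with a white screw lid, a plain upright cylinder 76 mm in diameter and 46 mm high, about 0.2 kg, standing on the bench. This point is on its axis, half-way up (23 mm above the bench); z is up.
- white_jar_b_mid (a point): Squat amber-glass jar with a white screw lid, a plain upright cylinder 76 mm in diameter and 46 mm high, about 0.2 kg, standing on the bench. This point is on its axis, half-way up (23 mm above the bench); z is up.
- red_jar: The red-lidded jar itself; origin at the centre of its underside. Too wide to be grasped in the row; it is meant to be pushed low on its side with closed or nearly closed fingers.
- bay: Check-in bay fixed to the bench: rails, white blue-topped housing (120 wide, 56 high, from x = 85 mm back) and bumper. Origin on the bench, midway between the rails; x points into the bay, away from the jars; y across, z up. The row of jars stands 230 to 250 mm before the origin (at -x), its middle within 30 mm sideways, square to x within 0.1 rad.
- bay_mouth (a point): Centre of the bay's mouth, on the bench 70 mm before the bay's origin; axes as the bay's. Two aluminium rails 18 mm high, 10 mm thick and 90 mm apart inside, along x from 28 mm to 140 mm past this point; from here flared guides of the same height narrow from about 122 mm to 90 mm.
- bumper_zone (a point): Middle of the range of the blue bumper pad's face: 38 mm past the bay's origin, 23 mm up; axes as the bay's. The pad (52 wide, from 10 to 36 mm up) faces -x. Its face when free is set anew each time, up to 20 mm before or beyond this point, and not reported. It is sprung along x: about 2.2 N per mm pushed in plus 1 N friction, damped, 15 mm travel; it pushes back when eased.
- beaker: Glass beaker 68 mm across, 90 mm high, at the left side of the bench; origin under its centre. Bystander.
- amber_bottle: Amber bottle 64 mm across, 130 mm high, at the left; origin under its centre. Bystander.
- reagent_jar: White jar with a blue cap, 70 mm across, 90 mm high, at the right; origin under its centre. Bystander.
- stopper: Clear stopper 32 mm across, 46 mm high, at the right; origin under its centre. Bystander.
- spatula: Thin steel lab spatula 195 mm long, 5 mm thick, lying at the right; origin under its middle. Bystander.
Things that resemble listed ones, but are neither listed nor needed, are in the scene too. Leave any green look-alike of the part that bears white_jar_b_mid alone. What is shaped like the red_jar but yellow is not meant.

How it is judged (in metres and radians):
On the way, in this order (a step that is already met when the one before it is completed fails the run):
1. the red-lidded jar has been slid at least 15 mm clear of both white-lidded jars (horizontal distance between red_jar_mid and white_jar_a_mid above 0.091 m and horizontal distance between red_jar_mid and white_jar_b_mid above 0.091 m and distance of each of white_jar_a_mid, white_jar_b_mid from where it was at the start of the episode below 0.008 m), for 0.1 s.
2. the red-lidded jar, between the rails, has been pressed on the bumper with 4 to 11 N for 0.4 s (x of red_jar_mid in the frame of bay between -0.042 and 0.035 m and y of red_jar_mid in the frame of bay between -0.014 and 0.014 m and contact force between red_jar and bay between 4 and 11 N), for 0.4 s.
At the end, for the whole second after the job is handed in: the red-lidded jar stands upright at rest on the bench in the bay, between the rails (axis within 14 mm of the bay's middle line and between 42 mm before and 35 mm past its origin), no longer pressed (under 2.5 N); both white-lidded jars within 8 mm of where they were (all of step 1 and x of red_jar_mid in the frame of bay between -0.042 and 0.035 m and y of red_jar_mid in the frame of bay between -0.014 and 0.014 m and height (world z) of red_jar_mid below 0.026 m and angle between red_jar_mid's own z axis and vertical below 0.1 rad and linear speed of red_jar below 0.01 m/s and contact force between red_jar and bay below 2.5 N); the robot touches nothing.
It fails at once if a white-lidded jar was shifted by more than 8 mm (distance of any of white_jar_a_mid, white_jar_b_mid from where it was at the start of the episode above 0.008 m).
It fails at once if the red-lidded jar was lifted more than 8 mm or tipped by more than 0.25 rad (height (world z) of red_jar_mid above 0.031 m or angle between red_jar_mid's own z axis and vertical above 0.25 rad).
It fails at once if the red-lidded jar was pressed on the bumper with more than 15 N (contact force between red_jar and bay above 15 N).
It fails at once if a bystander was moved by more than 15 mm (distance of any of beaker, amber_bottle, reagent_jar, stopper, spatula from where it was at the start of the episode above 0.015 m).
It also fails if it takes over 67 s, if anything falls off the work surface, if the arm or the gripper's body presses on something with over 40 N, if the wrist force passes 120 N, or if a joint passes its speed limit or range.

## Working session

There is one attempt and no reset: what is moved stays moved. The work goes in short steps, Python scripts to look and compute and a tool call to move; the robot and the scene stay as the last step left them, time stands still between calls to the robot, and variables do not carry over. Pictures are saved under pics/ and viewed, and the job is handed in when it is done.

Besides the shell and the picture viewer there is one more tool, called by a JSON object that holds its "name" and its "arguments", one argument or row to a line. step_arm: Moves the arm, as the interface text tells. Its arguments: {"type":"object","properties":{"xyz":{"type":"array","items":{"type":"array","items":{"type":"number"}}},"angular":{"type":"array","items":{"type":"array","items":{"type":"number"}}},"grip":{"type":"number"}},"required":["xyz","angular"]}

```bash
mkdir -p pics; ls
cat > h.py <<'E'
import numpy as np,cv2
from cell import robot
def grab(n,save=None):
    f=robot.grab_frame(n)
    if save: cv2.imwrite('pics/'+save,f['frame']); np.savez('pics/'+save[:-4]+'.npz',**f)
    return f
def world(f,u=None,v=None):
    H,W=f['z_map'].shape
    fl=H/2/np.tan(np.radians(float(f['vertical_fov']))/2)
    vv,uu=np.mgrid[0:H,0:W]
    z=f['z_map']
    P=np.stack([(uu-f['cx'])/fl*z,(vv-f['cy'])/fl*z,z,np.ones_like(z)],-1)@np.array(f['extrinsics']).T
    return P[...,:3]
E
python3 - <<'E'
from h import *
s=robot.get_state()
print(s)
for n in('side','top'):
    f=grab(n,n+'0.png'); print(n,f['vertical_fov'],f['cx'],f['cy'],np.round(f['extrinsics'],3))
E
```

```text
pics
{'time_s': 0.0, 'joint_positions': array([ 1.19481349,  0.69001441, -0.19451235,  1.56633609,  0.15729776,
        0.90250513, -0.21507817]), 'qd': array([ 6.35147759e-04, -9.03559270e-04, -9.02388755e-04,  3.81245510e-04,
       -4.85135806e-05,  8.59998078e-04,  6.91037212e-04]), 'joint_torque': array([ 1.81252299e-04, -5.39615929e+01, -1.26652893e+00, -1.58541977e+01,
        8.97476217e-03,  9.51760303e-03, -2.72487722e-05]), 'ee_pos': array([ 248.70031902, -572.67917836,  230.46713588]), 'tcp_rot': array([-3.07408433e+00, -6.38982454e-01,  8.00182634e-04]), 'force': array([-0.79282541, -0.55621544,  0.85443185]), 'ft_torque': array([-0.01942734, -0.03117044,  0.01218573]), 'gripper_width': 1.0007596719673812}
side 56.42335556263216 317.80380383025613 205.01623262115695 [[-9.76000e-01 -1.19000e-01  1.84000e-01  3.77674e+02]
 [-2.20000e-01  5.31000e-01 -8.18000e-01  8.06659e+02]
 [-0.00000e+00 -8.39000e-01 -5.44000e-01  6.03615e+02]
 [ 0.00000e+00  0.00000e+00  0.00000e+00  1.00000e+00]]
top 55.21891382397743 323.73698799790446 202.79749182791548 [[-2.700000e-02 -9.990000e-01  4.600000e-02  5.319100e+02]
 [-1.000000e+00  2.700000e-02 -6.000000e-03 -1.174800e+01]
 [ 5.000000e-03 -4.600000e-02 -9.990000e-01  1.001133e+03]
 [ 0.000000e+00  0.000000e+00  0.000000e+00  1.000000e+00]]
```

View pics/side0.png

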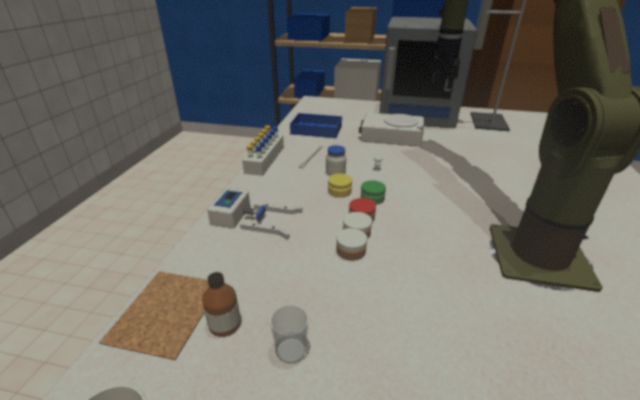

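View pics/top0.png

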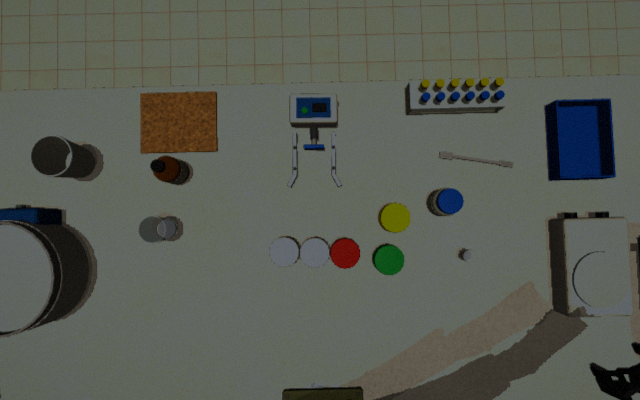

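The three touching jars are in the top view at (284,251) white, (315,252) white and (345,253) red. The red one is at the robot's right end of the row. The yellow (395,218) and green (388,260) jars are the look-alikes. The bay is at (315,100–187). Next I measure these and confirm with a crop.

```bash
cat > m.py <<'E'
from h import *
def comps(f,box=None,names=('red',)):
    hsv=cv2.cvtColor(f['frame'],cv2.COLOR_BGR2HSV); h,s,v=[hsv[...,i].astype(int) for i in range(3)]
    M={'red':((h<8)|(h>172))&(s>150)&(v>60),'yellow':(abs(h-28)<6)&(s>150)&(v>60),'green':(abs(h-65)<18)&(s>120)&(v>40),'white':(s<60)&(v>95)}
    P=world(f); out=[]
    for n in names:
        m=M[n]&(P[...,2]>30)&(P[...,2]<60)&(abs(P[...,1])<400)&(P[...,0]>250)&(P[...,0]<720)
        k,l,st,c=cv2.connectedComponentsWithStats(m.astype(np.uint8))
        for i in range(1,k):
            if st[i,4]>40:
                q=P[l==i]; out.append((n,st[i].tolist(),c[i].round(1),np.round(np.median(q,0),1),np.round((q.min(0)+q.max(0))/2,1),np.round(np.ptp(q,axis=0),1)))
    return out
E
python3 - <<'E'
from m import *
for n in('top','side'):
    f=dict(np.load(f'pics/{n}0.npz'))
    for o in comps(f,names=('red','yellow','green','white')): print(n,*o)
f=dict(np.load('pics/top0.npz')); P=world(f)
for p in [(315,160),(345,200),(345,253),(315,103),(315,147)]: print(p,P[p[1],p[0]].round(1))
# rails
z=P[...,2]
for r in range(90,200,4):
    cols=[c for c in range(270,365) if z[r,c]>9]
    print(r,[(c,int(P[r,c,0]),int(P[r,c,1]),int(z[r,c])) for c in cols][:3],[(c,int(P[r,c,0]),int(P[r,c,1]),int(z[r,c])) for c in cols][-3:])
c=f['frame'][80:280,260:420]; c=cv2.resize(c,None,fx=4,fy=3,interpolation=cv2.INTER_CUBIC); c=cv2.convertScaleAbs(c,alpha=1.5)
c=cv2.resize(f['frame'][80:275,260:420],None,fx=3,fy=3,interpolation=cv2.INTER_CUBIC); c=cv2.convertScaleAbs(c,alpha=1.6)
cv2.imwrite('pics/crop0.png',c)
E
```

```text
top red [330, 239, 30, 29, 682] [344.8 253. ] [449.2 -66.6  45.7] [449.3 -66.1  44.8] [70.1 72.7 10.5]
top yellow [381, 203, 29, 30, 682] [394.8 217.3] [ 534.8 -194.    45.9] [ 534.2 -194.6   43.3] [72.7 71.2 17.3]
top green [374, 245, 30, 30, 685] [388.6 259.6] [ 429.8 -174.9   46. ] [ 430.2 -174.8   46.1] [72.1 73.1 12.3]
top white [269, 238, 29, 29, 663] [283.2 251.6] [456.8  86.5  45.7] [455.8  86.8  45.2] [70.  70.2  9.9]
top white [300, 239, 29, 29, 651] [314.1 252.5] [452.2   9.6  45.7] [451.4   9.9  45.6] [69.8 69.9 10.2]
top white [466, 250, 10, 12, 62] [471.5 256. ] [ 433.1 -382.5   45.9] [ 434.5 -379.8   46.7] [27.5 22.5  6.2]
side red [351, 198, 24, 14, 246] [362.8 204.8] [446.1 -63.6  43.7] [447.3 -67.4  44. ] [64.5 68.2  6.5]
side white [325, 157, 21, 13, 180] [335.1 163.7] [ 565.  -288.9   45.5] [ 570. -299.   45.] [69.6 39.6 29.8]
side white [373, 156, 9, 7, 54] [377.1 159. ] [ 433.7 -364.9   42.6] [ 434.3 -372.4   37.9] [28.9 32.4 15.8]
side white [336, 212, 36, 39, 1014] [353.8 231.3] [453.5  64.9  43.5] [454.7  43.7  38.9] [ 79.8 165.5  17.6]
side white [204, 313, 
[... 2915 characters left out ...]
 59, 17), (294, 663, 56, 17), (295, 663, 54, 16)] [(332, 661, -41, 17), (333, 661, -44, 17), (334, 660, -46, 17)]
174 [(293, 653, 59, 14), (294, 653, 57, 16), (295, 653, 54, 18)] [(333, 650, -43, 20), (334, 650, -46, 17), (335, 650, -48, 18)]
178 [(291, 643, 64, 16), (292, 642, 62, 18), (293, 642, 59, 19)] [(335, 639, -48, 19), (336, 639, -51, 20), (337, 640, -53, 17)]
182 [(288, 632, 72, 17), (289, 632, 70, 20), (290, 632, 67, 22)] [(337, 629, -53, 17), (338, 629, -55, 19), (339, 629, -58, 14)]
186 [(289, 622, 70, 19), (290, 622, 67, 20), (338, 619, -55, 13)] [(289, 622, 70, 19), (290, 622, 67, 20), (338, 619, -55, 13)]
190 [] []
194 [] []
198 [(298, 531, -11, 1001)] [(298, 531, -11, 1001)]
```

View pics/crop0.png

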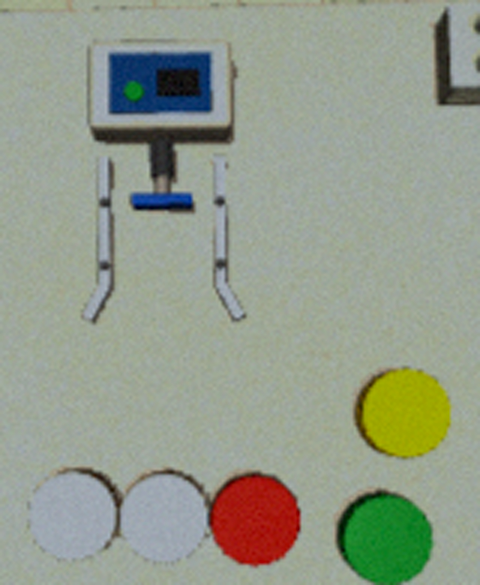

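Run:
```python
from m import *
f=dict(np.load('pics/top0.npz')); P=world(f); X,Y,Z=P[...,0],P[...,1],P[...,2]
r=(Z>8)&(Z<26)&(X>655)&(X<770)
for lo,hi in((35,75),(-65,-25)):
    m=r&(Y>lo)&(Y<hi); a=np.polyfit(X[m],Y[m],1); print('rail',a,np.polyval(a,[690,730]),m.sum(), Y[m].std())
hs=(Z>44)&(Z<64)&(X>760)&(X<870)&(abs(Y)<80)
print('housing',cv2.minAreaRect(np.c_[X[hs],Y[hs]].astype(np.float32)),X[hs].min(),np.percentile(X[hs],[1,99]))
hsv=cv2.cvtColor(f['frame'],cv2.COLOR_BGR2HSV)
b=(hsv[...,0]>95)&(hsv[...,0]<125)&(hsv[...,1]>120)&(X>690)&(X<750)&(abs(Y)<50)
print('pad',b.sum(),X[b].min(),X[b].max(),np.median(X[b]),Y[b].min(),Y[b].max(),np.median(Z[b]))
g=(Z>8)&(Z<26)&(X>600)&(X<655)&(abs(Y)<90); print('mouth',X[g].min(),np.percentile(X[g],[1,3]))
s=dict(np.load('pics/side0.npz')); P=world(s); X,Y,Z=P[...,0],P[...,1],P[...,2]
hsv=cv2.cvtColor(s['frame'],cv2.COLOR_BGR2HSV)
b=(hsv[...,0]>95)&(hsv[...,0]<125)&(hsv[...,1]>120)&(X>690)&(X<750)&(abs(Y)<50)&(Z<60)
print('padside',b.sum(),X[b].min(),X[b].max(),np.median(X[b]),Y[b].min(),Y[b].max(),Z[b].min(),Z[b].max())
for lo,hi in((35,75),(-65,-25)):
    m=(Z>8)&(Z<26)&(X>655)&(X<750)&(Y>lo)&(Y<hi); a=np.polyfit(X[m],Y[m],1); print('rail side',np.polyval(a,[690,730]),m.sum())
```

```text
rail [-2.35091260e-02  7.09982404e+01] [54.77694345 53.83657841] 167 2.991452617702111
rail [ -0.02766604 -24.48121144] [-43.57077718 -44.67741868] 164 3.010667612521301
housing ((815.3824462890625, 4.1368865966796875), (118.71324157714844, 76.49943542480469), 88.91415405273438) 777.217993723033 [778.04645052 850.81747318]
pad 92 716.5343183358317 726.5112391282996 719.2661214182559 -19.789796152113702 28.60124368799177 34.78634193027136
mouth 619.5660390265856 [621.86601883 622.27859679]
padside 16 716.203997098211 721.777634078879 718.8663286542501 -8.132186933982325 28.38117167362236 32.045799297345525 36.557363002915395
rail side [59.67554139 59.16396094] 155
rail side [-40.10989872 -41.24375266] 117
```

{"name": "step_arm", "arguments": {
  "xyz": [
    [0,5,0],
    [2,6,0],
    [2,6,0],
    [2,6,0],
    [2,6,0],
    [2,6,0],
    [1.5,6,0],
    [1.5,6,0],
    [1,4,0],
    [0,0,0]
  ],
  "angular": [
    [0,0,-0.1],
    [0,0,-0.1],
    [0,0,-0.1],
    [0,0,-0.13],
    [0,0,0],
    [0,0,0],
    [0,0,0],
    [0,0,0],
    [0,0,0],
    [0,0,0]
  ],
  "grip": -0.25
}}

```text
time_s: 1.35
ee_pos: [388.7, -63.3, 231.3]
tcp_rot: [-3.14, 0.019, -0.001]
force: [-0.7, -0.5, 0.2]
gripper_width: 0.376
```

{"name": "step_arm", "arguments": {
  "xyz": [
    [0.6,-0.4,-2.3],
    [0,0,-4],
    [0,0,-4],
    [0,0,-4],
    [0,0,-2],
    [0,0,0]
  ],
  "angular": [
    [0,0,-0.012],
    [0,0,0],
    [0,0,0],
    [0,0,0],
    [0,0,0],
    [0,0,0]
  ]
}}

```text
time_s: 2.1
ee_pos: [397.6, -72.6, 71.8]
tcp_rot: [-3.14, 0.052, 0.015]
force: [0.8, -0.9, 1.3]
gripper_width: 0.378
```

Run:
```python
from m import *
print(robot.get_state()['joint_positions'].round(2))
f=grab('top','t1.png'); grab('side','s1.png')
c=cv2.resize(f['frame'][150:350,240:440],None,fx=3,fy=3,interpolation=cv2.INTER_CUBIC); cv2.imwrite('pics/crop1.png',cv2.convertScaleAbs(c,alpha=1.6))
s=np.load('pics/s1.npz')['frame'];c=cv2.resize(s[100:300,240:480],None,fx=3,fy=3,interpolation=cv2.INTER_CUBIC); cv2.imwrite('pics/crop1s.png',cv2.convertScaleAbs(c,alpha=1.3))
```

```text
[ 0.07  0.77 -0.01  2.34  0.15  0.04 -1.69]
```

View pics/crop1s.png

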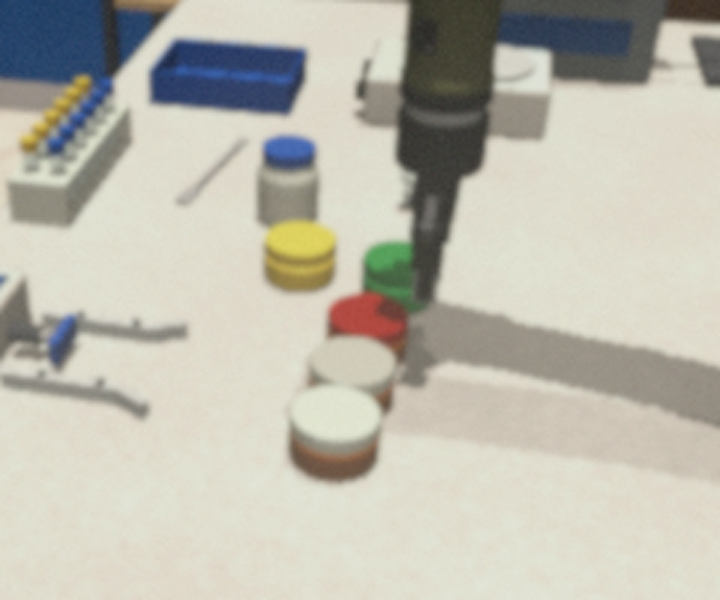

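The side view shows the gripper above and behind the red jar. Joint 6 is at its lower limit (0.04), so I tilt the tool by 0.13 rad to reach in close.

{"name": "step_arm", "arguments": {
  "xyz": [
    [0,0,0],
    [0,0,0],
    [0,0,0]
  ],
  "angular": [
    [0,0.07,0],
    [0,0.06,0],
    [0,0,0]
  ]
}}

```text
time_s: 2.58
ee_pos: [399.8, -71.8, 73.6]
tcp_rot: [3.134, -0.051, -0.21]
force: [0.5, 0.4, -0.1]
gripper_width: 0.377
```

Run:
```python
from m import *
from scipy.spatial.transform import Rotation as R
s=robot.get_state();print(s['joint_positions'].round(3),s['ee_pos']);print(R.from_rotvec(s['tcp_rot']).as_matrix().round(3))
```

```text
[ 0.088  0.784 -0.048  2.211  0.14   0.283 -1.689] [399.77526074 -71.75963175  73.55793445]
[[ 0.991 -0.033 -0.133]
 [-0.033 -0.999  0.002]
 [-0.133  0.003 -0.991]]
```

{"name": "step_arm", "arguments": {
  "xyz": [
    [-0.6,0.45,0],
    [0,0,-1.4],
    [0,0,-1.2],
    [0,0,0]
  ],
  "angular": [
    [0,0,0],
    [0,0,0],
    [0,0,0],
    [0,0,0]
  ]
}}

```text
time_s: 3.08
ee_pos: [391.2, -67.0, 45.6]
tcp_rot: [3.133, -0.05, -0.22]
force: [0.4, -0.3, -0.0]
gripper_width: 0.375
```

Run:
```python
from m import *
s=robot.get_state();print(s['joint_positions'].round(3),s['ee_pos'])
```

```text
[ 0.068  0.846 -0.032  2.24   0.146  0.199 -1.702] [391.18088674 -66.99103729  45.63054411]
```

{"name": "step_arm", "arguments": {
  "xyz": [
    [0.3,0,-1.1],
    [0,0,-1.1],
    [0,0,-0.9],
    [0,0,0]
  ],
  "angular": [
    [0,0,0],
    [0,0,0],
    [0,0,0],
    [0,0,0]
  ]
}}

```text
time_s: 3.58
ee_pos: [394.5, -67.0, 15.1]
tcp_rot: [3.133, -0.05, -0.219]
force: [-0.6, 0.6, 0.5]
gripper_width: 0.375
```

Run:
```python
from m import *
s=robot.get_state();print(s['joint_positions'].round(3),s['ee_pos'])
f=grab('top');print(*[o for o in comps(f,names=('red','white'))if abs(o[3][1])<150],sep='\n')
s=grab('side','s2.png')['frame'];c=cv2.resize(s[150:290,290:490],None,fx=4,fy=4,interpolation=cv2.INTER_CUBIC); cv2.imwrite('pics/crop2s.png',cv2.convertScaleAbs(c,alpha=1.3))
c=cv2.resize(f['frame'][150:350,240:440],None,fx=3,fy=3,interpolation=cv2.INTER_CUBIC); cv2.imwrite('pics/crop2.png',cv2.convertScaleAbs(c,alpha=1.6))
```

```text
[ 0.06   0.915 -0.019  2.235  0.151  0.133 -1.706] [394.50392988 -67.01589075  15.06378714]
('red', [331, 240, 9, 9, 46], array([335.7, 245. ]), array([469.5, -45.3,  45.4]), array([472.1, -42.9,  45.6]), array([19.8, 20.4,  7.1]))
('white', [269, 237, 29, 30, 679], array([283.2, 251.6]), array([456.8,  86.5,  45.8]), array([457. ,  86.9,  44. ]), array([72.3, 70.3, 15.8]))
('white', [300, 238, 29, 29, 643], array([313.9, 252.1]), array([453.6,  10.3,  45.7]), array([453.9,   9.8,  45.8]), array([69.5, 70. , 10.1]))
```

View pics/crop2s.png

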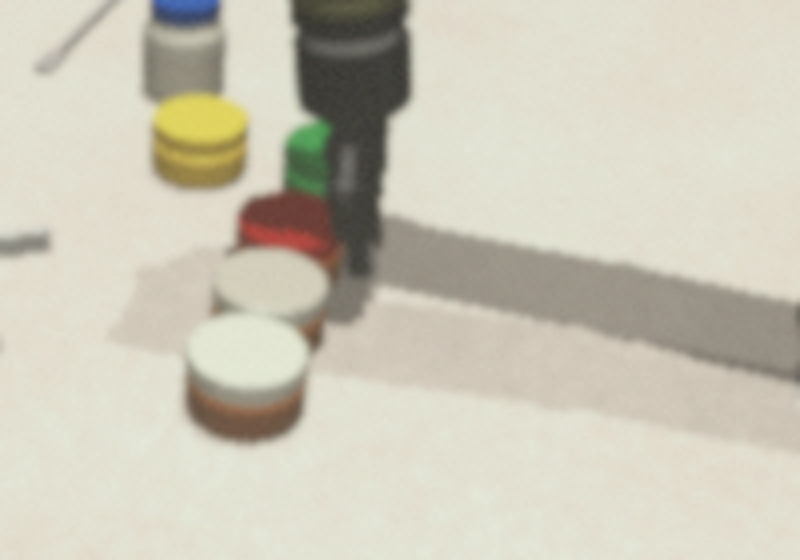

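View pics/crop2.png

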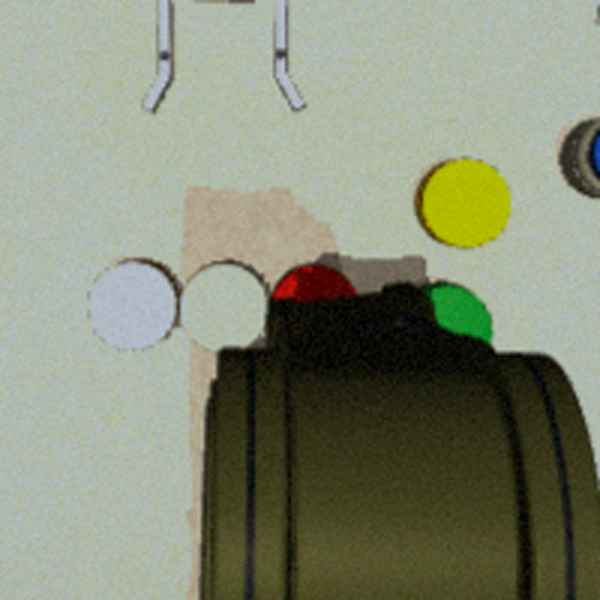

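{"name": "step_arm", "arguments": {
  "xyz": [
    [0.4,0,-0.2],
    [0.4,0,0],
    [0.5,-0.02,0],
    [0.6,-0.04,0],
    [0.7,-0.04,0],
    [0.8,-0.05,0],
    [0.8,-0.05,0],
    [0.8,-0.05,0],
    [0.8,-0.05,0],
    [0,0,0]
  ],
  "angular": [
    [0,0,0],
    [0,0,0],
    [0,0,0],
    [0,0,0],
    [0,0,0],
    [0,0,0],
    [0,0,0],
    [0,0,0],
    [0,0,0],
    [0,0,0]
  ]
}}

```text
time_s: 4.92
ee_pos: [454.5, -70.1, 13.7]
tcp_rot: [3.133, -0.051, -0.213]
force: [0.3, -1.3, 0.3]
gripper_width: 0.377
```

```bash
cat > look.py <<'E'
from m import *
import sys
f=grab('top');print(robot.get_state()['ee_pos'].round(1),*[o for o in comps(f,names=('red','white'))if abs(o[3][1])<150],sep='\n')
s=grab('side')
print('side',*[o for o in comps(s,names=('red',))if abs(o[3][1])<150],sep='\n')
c1=cv2.resize(s['frame'][150:290,230:430],None,fx=2,fy=2,interpolation=cv2.INTER_CUBIC)
c2=cv2.resize(f['frame'][90:290,240:440],None,fx=2,fy=2,interpolation=cv2.INTER_CUBIC)
c=np.zeros((400,800,3),np.uint8);c[:280,:400]=c1;c[:,400:]=c2
cv2.imwrite('pics/'+sys.argv[1],cv2.convertScaleAbs(c,alpha=1.4))
E
python3 look.py l3.png
```

```text
[454.  -70.1  13.8]
('white', [269, 237, 29, 30, 684], array([283.2, 251.6]), array([456.9,  86.5,  45.6]), array([456.9,  87. ,  44. ]), array([72.4, 70.3, 13.1]))
('white', [300, 238, 29, 30, 570], array([312.2, 252.9]), array([449.6,  14.5,  45.7]), array([452.7,  10.1,  45.8]), array([71.7, 69.8,  8.8]))
side
('red', [332, 203, 16, 6, 51], array([339.8, 205.9]), array([506.9, -45.2,  43.4]), array([508.7, -43.2,  44.1]), array([42.8, 23.5,  3.4]))
```

View pics/l3.png

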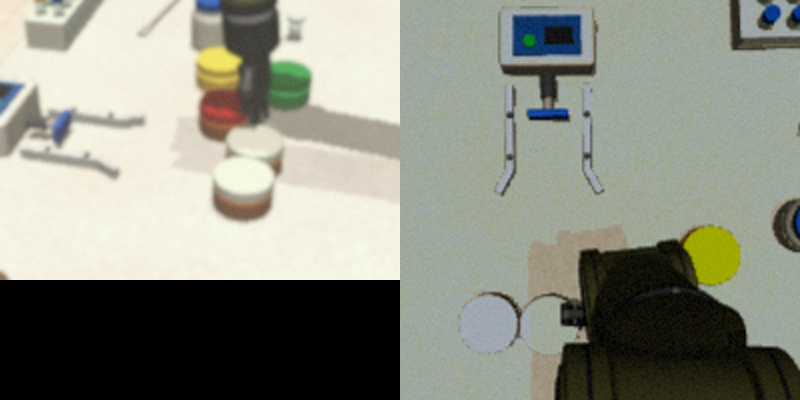

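The red jar is ahead of the row and both white jars are unmoved at (457,87) and (453,10). I push a little further, straighten the tool and look again.

{"name": "step_arm", "arguments": {
  "xyz": [
    [0.6,-0.03,0],
    [0.7,-0.03,0],
    [0.4,-0.02,0],
    [0,0,0],
    [-0.8,0,0],
    [-1.2,0,0],
    [-0.5,0,0],
    [0,-0.8,0],
    [0,-1.5,0],
    [0,0,0]
  ],
  "angular": [
    [0,0,0],
    [0,0,0],
    [0,0,0],
    [0,0,0],
    [0,-0.04,0],
    [0,-0.05,0],
    [0,-0.043,0],
    [0,0,0.12],
    [0,0,0.15],
    [0,0,0]
  ]
}}

```text
time_s: 6.28
ee_pos: [447.8, -95.4, 16.0]
tcp_rot: [3.12, 0.367, -0.015]
force: [1.0, 0.0, -0.8]
gripper_width: 0.372
```

{"name": "step_arm", "arguments": {
  "xyz": [
    [0,-1,0],
    [0,-0.5,0],
    [0,0,0]
  ],
  "angular": [
    [0,0,0.15],
    [0,0,0.15],
    [0,0,0.15]
  ]
}}

```text
time_s: 6.65
ee_pos: [447.9, -108.9, 15.9]
tcp_rot: [2.955, 1.061, -0.015]
force: [0.1, -0.0, 0.1]
gripper_width: 0.374
```

```bash
python3 look.py l4.png
python3 - <<'E'
from m import *
from scipy.spatial.transform import Rotation as R
s=robot.get_state();print(s['joint_positions'].round(3),s['ee_pos']);print(R.from_rotvec(s['tcp_rot']).as_matrix().round(3))
E
```

```text
[ 447.8 -108.6   15.9]
('red', [332, 209, 30, 30, 677], array([346.4, 223.7]), array([521.9, -72.7,  45.9]), array([522.2, -73.2,  45.6]), array([72.6, 73. , 10.2]))
('white', [269, 237, 30, 30, 682], array([283.2, 251.6]), array([456.7,  86.5,  45.8]), array([457.1,  85.6,  42.1]), array([72.4, 72.7, 18.7]))
('white', [300, 238, 29, 30, 673], array([314. , 252.4]), array([453. ,   9.8,  45.8]), array([452.8,  10. ,  46.4]), array([72. , 70.2, 11.6]))
side
('red', [325, 194, 24, 14, 257], array([336.8, 200.7]), array([520.5, -67.9,  43.8]), array([520. , -70.2,  43.4]), array([65.1, 73. ,  6.2]))
[ 0.169  0.906 -0.057  2.184  0.692  0.079 -1.441] [ 447.81894199 -108.45752433   15.8747418 ]
[[ 0.773  0.634 -0.008]
 [ 0.634 -0.773 -0.004]
 [-0.009 -0.002 -1.   ]]
```

View pics/l4.png

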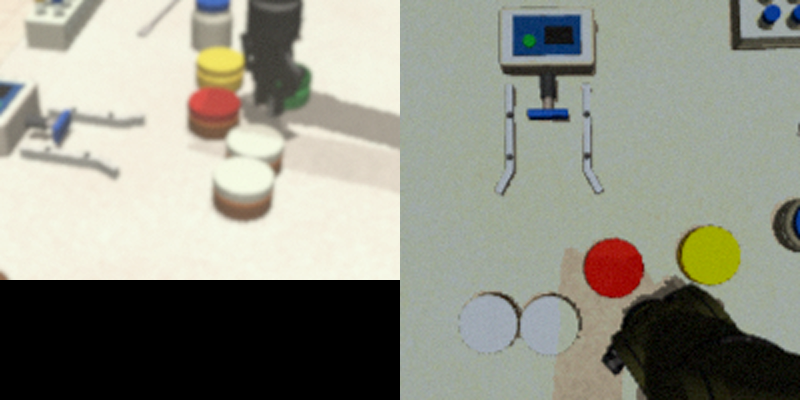

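Step 1 is met: the red jar at (522,-73) is 107 mm from the nearer white jar, and the whites are unmoved. Next I push it diagonally onto the bay's midline.

{"name": "step_arm", "arguments": {
  "xyz": [
    [1.6,-0.4,-0.1],
    [1.6,-0.3,0],
    [0.5,0.5,0],
    [0.5,0.5,0],
    [0.6,0.6,0],
    [0.7,0.75,0],
    [0.8,0.8,0],
    [0.8,0.8,0],
    [0.8,0.8,0],
    [0,0,0]
  ],
  "angular": [
    [0,0,0.06],
    [0,0,0.05],
    [0,0,0],
    [0,0,0],
    [0,0,0],
    [0,0,0],
    [0,0,0],
    [0,0,0],
    [0,0,0],
    [0,0,0]
  ]
}}

```text
time_s: 8.0
ee_pos: [528.0, -67.2, 15.0]
tcp_rot: [2.893, 1.222, -0.011]
force: [0.3, 0.2, 0.0]
gripper_width: 0.377
```

```bash
python3 look.py l5.png
```

```text
[527.2 -68.1  14.9]
('red', [316, 194, 26, 25, 291], array([326.7, 202.4]), array([577.7, -23.8,  45.7]), array([567.7, -29.5,  45.4]), array([59.7, 63.2,  9. ]))
('white', [269, 237, 30, 30, 687], array([283.3, 251.5]), array([457. ,  86.4,  45.5]), array([457. ,  85.7,  42.8]), array([72.3, 72.7, 17.5]))
('white', [300, 238, 29, 30, 679], array([314. , 252.3]), array([453.3,   9.8,  45.9]), array([452.7,   9.9,  45.5]), array([71.9, 70.1, 10.7]))
side
('red', [309, 201, 24, 14, 223], array([319.3, 207.3]), array([561. , -25.2,  43.8]), array([558.9, -28.2,  43.9]), array([64.3, 64.1,  6.3]))
```

View pics/l5.png

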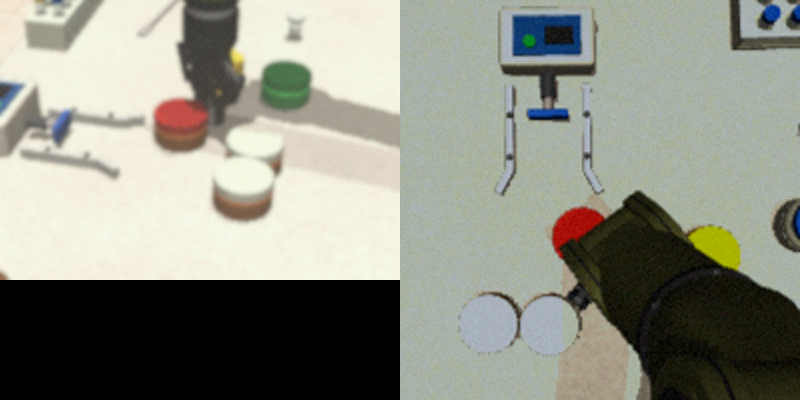

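{"name": "step_arm", "arguments": {
  "xyz": [
    [0.7,0.75,0],
    [0.8,0.85,0],
    [0.8,0.85,0],
    [0.8,0.85,0],
    [0.6,0.6,0],
    [0.2,0.2,0],
    [-1.0,-1.0,0],
    [-2.0,-1.0,0],
    [0,1.5,0],
    [0,2,0]
  ],
  "angular": [
    [0,0,0],
    [0,0,0],
    [0,0,0],
    [0,0,0],
    [0,0,0],
    [0,0,0],
    [0,0,0],
    [0,0,-0.1],
    [0,0,-0.15],
    [0,0,-0.15]
  ]
}}

```text
time_s: 9.35
ee_pos: [534.5, -14.8, 15.0]
tcp_rot: [3.081, 0.608, -0.017]
force: [-0.4, 1.1, -0.0]
gripper_width: 0.371
```

{"name": "step_arm", "arguments": {
  "xyz": [
    [0,1.2,0],
    [0,0,0],
    [0,0,0],
    [0,0,0]
  ],
  "angular": [
    [0,0,-0.15],
    [0,0,-0.15],
    [0,0,-0.12],
    [0,0,0]
  ]
}}

```text
time_s: 9.85
ee_pos: [534.8, -2.0, 15.0]
tcp_rot: [-3.141, 0.035, 0.016]
force: [-0.3, -0.4, 0.1]
gripper_width: 0.377
```

```bash
python3 look.py l6.png
python3 - <<'E'
from m import *
from scipy.spatial.transform import Rotation as R
s=robot.get_state();print(s['joint_positions'].round(3),s['ee_pos'],s['force']);print(R.from_rotvec(s['tcp_rot']).as_matrix().round(3))
E
```

```text
[535.   -1.8  15. ]
('red', [300, 180, 26, 17, 244], array([311.2, 186.7]), array([617.3,  13.2,  45.7]), array([613.9,   9.6,  45.4]), array([39.7, 63.4,  9.9]))
('white', [269, 237, 22, 30, 478], array([279.8, 250.8]), array([458.9,  93.9,  45.7]), array([457.2,  95.3,  43.7]), array([71.8, 53.3, 15.9]))
side
('red', [291, 206, 23, 15, 260], array([302.4, 213.1]), array([599. ,  13. ,  43.9]), array([599.4,  11.1,  44. ]), array([63.1, 69.3,  6.6]))
[-0.027  0.931 -0.093  1.96   0.27   0.272 -1.935] [535.15719547  -1.58734532  14.96169441] [ 0.78651791 -0.76270288  0.71261499]
[[ 1.    -0.021 -0.01 ]
 [-0.021 -1.     0.002]
 [-0.01  -0.001 -1.   ]]
```

View pics/l6.png

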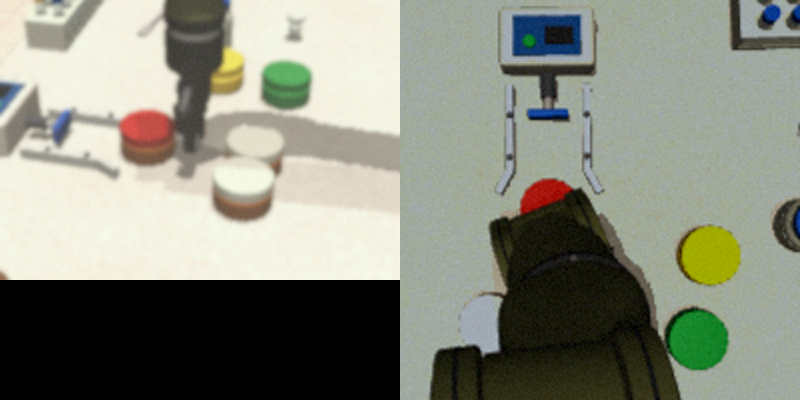

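{"name": "step_arm", "arguments": {
  "xyz": [
    [0,0.9,0],
    [0.9,0,0],
    [0.8,0,0],
    [0.7,-0.02,0],
    [0.8,-0.02,0],
    [1.0,-0.02,0],
    [1.0,-0.02,0],
    [1.0,-0.03,0],
    [0.8,-0.02,0],
    [0,0,0]
  ],
  "angular": [
    [0,0,0],
    [0,0,0],
    [0,0,0],
    [0,0,0],
    [0,0,0],
    [0,0,0],
    [0,0,0],
    [0,0,0],
    [0,0,0],
    [0,0,0]
  ]
}}

```text
time_s: 11.2
ee_pos: [606.8, 6.9, 15.0]
tcp_rot: [-3.139, 0.035, 0.013]
force: [0.5, 0.3, 0.9]
gripper_width: 0.371
```

```bash
python3 look.py l7.png
python3 - <<'E'
from m import *
F=[]
for i in range(8):
    s=robot.get_state(); F.append(s['force']); 
print(np.round(F,2)); print(s['time_s'])
E
```

```text
[606.2   6.9  14.9]
('white', [271, 237, 23, 11, 131], array([283.2, 241.3]), array([482.9,  86. ,  45.5]), array([480.5,  88.8,  44. ]), array([25.4, 55.1, 13. ]))
side
('red', [271, 204, 18, 14, 187], array([280.2, 210.8]), array([659.5,  16.8,  44.1]), array([658.2,  11.3,  44.7]), array([53.2, 63.9,  6.4]))
[[0.16 0.04 0.78]
 [0.16 0.04 0.78]
 [0.16 0.04 0.78]
 [0.16 0.04 0.78]
 [0.16 0.04 0.78]
 [0.16 0.04 0.78]
 [0.16 0.04 0.78]
 [0.16 0.04 0.78]]
11.3
```

View pics/l7.png

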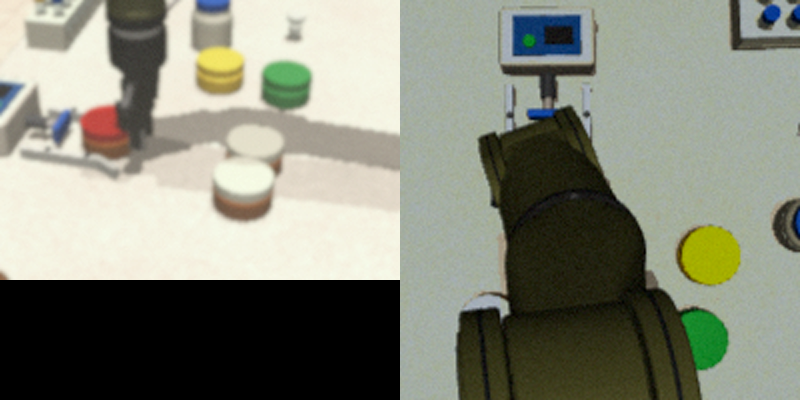

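{"name": "step_arm", "arguments": {
  "xyz": [
    [0.4,-0.01,0],
    [0.4,-0.01,0],
    [0.4,-0.01,0],
    [0.3,-0.01,0],
    [0.2,0,0],
    [0.1,0,0],
    [0.1,0,0],
    [0,0,0]
  ],
  "angular": [
    [0,0,0],
    [0,0,0],
    [0,0,0],
    [0,0,0],
    [0,0,0],
    [0,0,0],
    [0,0,0],
    [0,0,0]
  ]
}}

```text
time_s: 12.3
ee_pos: [624.7, 6.5, 14.8]
tcp_rot: [-3.139, 0.035, 0.015]
force: [-0.5, 0.7, -0.1]
gripper_width: 0.377
```

{"name": "step_arm", "arguments": {
  "xyz": [
    [0.1,0,0],
    [0.1,0,0],
    [0.1,0,0],
    [0.1,0,0],
    [0,0,0]
  ],
  "angular": [
    [0,0,0],
    [0,0,0],
    [0,0,0],
    [0,0,0],
    [0,0,0]
  ]
}}

```text
time_s: 12.92
ee_pos: [628.8, 6.5, 14.9]
tcp_rot: [-3.139, 0.035, 0.015]
force: [-0.4, 0.8, -0.5]
gripper_width: 0.373
```

{"name": "step_arm", "arguments": {
  "xyz": [
    [0.1,0,0],
    [0.1,0,0],
    [0,0,0]
  ],
  "angular": [
    [0,0,0],
    [0,0,0],
    [0,0,0]
  ]
}}

```text
time_s: 13.3
ee_pos: [630.8, 6.5, 14.9]
tcp_rot: [-3.139, 0.035, 0.015]
force: [-0.7, -0.3, 0.0]
gripper_width: 0.376
```

{"name": "step_arm", "arguments": {
  "xyz": [
    [0.1,0,0],
    [0.1,0,0],
    [0,0,0]
  ],
  "angular": [
    [0,0,0],
    [0,0,0],
    [0,0,0]
  ]
}}

```text
time_s: 13.68
ee_pos: [632.5, 6.5, 14.9]
tcp_rot: [-3.139, 0.035, 0.016]
force: [-1.8, 0.5, 0.2]
gripper_width: 0.374
```

{"name": "step_arm", "arguments": {
  "xyz": [
    [0.1,0,0],
    [0,0,0]
  ],
  "angular": [
    [0,0,0],
    [0,0,0]
  ]
}}

```text
time_s: 13.92
ee_pos: [632.8, 6.5, 14.8]
tcp_rot: [-3.14, 0.035, 0.018]
force: [-3.4, -0.4, 2.0]
gripper_width: 0.378
```

{"name": "step_arm", "arguments": {
  "xyz": [
    [0.1,0,0],
    [0,0,0]
  ],
  "angular": [
    [0,0,0],
    [0,0,0]
  ]
}}

```text
time_s: 14.18
ee_pos: [633.5, 6.5, 14.7]
tcp_rot: [-3.14, 0.035, 0.019]
force: [-5.4, 0.2, 2.7]
gripper_width: 0.377
```

```bash
python3 look.py l8.png; python3 -c "
from cell import robot
print(robot.get_state()['force'])"
```

```text
[633.5   6.5  14.7]
('white', [269, 239, 7, 25, 101], array([272.1, 250.6]), array([461.2, 114. ,  45.5]), array([458.7, 113.9,  42. ]), array([59. , 16. , 14.4]))
side
('red', [263, 203, 17, 14, 171], array([270.7, 209.8]), array([687. ,  17.9,  43.9]), array([683.6,  11.6,  44.4]), array([51.9, 63.3,  5.8]))
[-5.07826604  0.32053989  3.40927859]
```

View pics/l8.png

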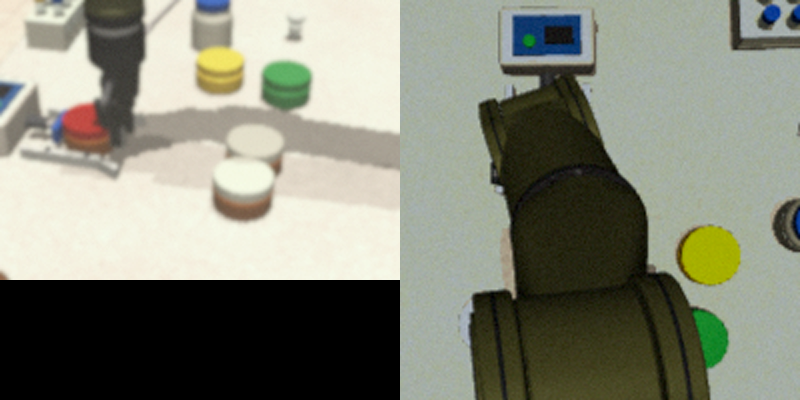

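{"name": "step_arm", "arguments": {
  "xyz": [
    [0.08,0,0],
    [0,0,0],
    [0,0,0]
  ],
  "angular": [
    [0,0,0],
    [0,0,0],
    [0,0,0]
  ]
}}

```text
time_s: 14.65
ee_pos: [633.8, 6.5, 14.7]
tcp_rot: [-3.14, 0.035, 0.02]
force: [-5.1, 0.2, 3.6]
gripper_width: 0.376
```

{"name": "step_arm", "arguments": {
  "xyz": [
    [0.1,0,0],
    [0,0,0],
    [0,0,0]
  ],
  "angular": [
    [0,0,0],
    [0,0,0],
    [0,0,0]
  ]
}}

```text
time_s: 15.02
ee_pos: [634.2, 6.4, 14.6]
tcp_rot: [-3.14, 0.034, 0.022]
force: [-7.5, -0.6, 3.8]
gripper_width: 0.376
```

Reading about 7 N, so I hold there and then check steadiness.

{"name": "step_arm", "arguments": {
  "xyz": [
    [0,0,0],
    [0,0,0],
    [0,0,0]
  ],
  "angular": [
    [0,0,0],
    [0,0,0],
    [0,0,0]
  ]
}}

```text
time_s: 15.4
ee_pos: [634.2, 6.4, 14.6]
tcp_rot: [-3.14, 0.035, 0.022]
force: [-7.8, -0.3, 3.8]
gripper_width: 0.375
```

{"name": "step_arm", "arguments": {
  "xyz": [
    [0,0,0],
    [0,0,0],
    [0,0,0]
  ],
  "angular": [
    [0,0,0],
    [0,0,0],
    [0,0,0]
  ]
}}

```text
time_s: 15.78
ee_pos: [634.2, 6.5, 14.6]
tcp_rot: [-3.14, 0.035, 0.022]
force: [-6.4, 0.0, 2.5]
gripper_width: 0.371
```

{"name": "step_arm", "arguments": {
  "xyz": [
    [-0.1,0,0],
    [-0.1,0,0],
    [-0.1,0,0],
    [-0.1,0,0],
    [-0.1,0,0],
    [-0.15,0,0],
    [-0.2,0,0],
    [-0.4,0,0],
    [-0.8,0,0],
    [-1.5,0.04,0]
  ],
  "angular": [
    [0,0,0],
    [0,0,0],
    [0,0,0],
    [0,0,0],
    [0,0,0],
    [0,0,0],
    [0,0,0],
    [0,0,0],
    [0,0,0],
    [0,0,0]
  ]
}}

```text
time_s: 17.02
ee_pos: [600.6, 6.9, 14.9]
tcp_rot: [-3.139, 0.035, 0.014]
force: [-0.5, 1.0, -0.8]
gripper_width: 0.375
```

{"name": "step_arm", "arguments": {
  "xyz": [
    [-1.5,0,0],
    [0,0,3],
    [0,0,4],
    [0,0,5],
    [0,-3,5],
    [0,-6,0],
    [0,-6,0],
    [0,-6,0],
    [0,-6,0],
    [0,0,0]
  ],
  "angular": [
    [0,0,0],
    [0,0,0],
    [0,0,0],
    [0,0,0],
    [0,0,0],
    [0,0,0],
    [0,0,0],
    [0,0,0],
    [0,0,0],
    [0,0,0]
  ]
}}

```text
time_s: 18.27
ee_pos: [583.1, -271.4, 184.3]
tcp_rot: [3.138, -0.052, -0.018]
force: [-0.6, 0.1, -0.7]
gripper_width: 0.377
```

```bash
python3 look.py l9.png
```

```text
[ 584.2 -266.5  184.3]
('red', [300, 148, 29, 29, 672], array([313.8, 161.9]), array([679.1,   4.6,  45.7]), array([679.3,   4.1,  42.4]), array([71.5, 70.7, 16.5]))
('white', [269, 237, 30, 30, 683], array([283.2, 251.6]), array([456.6,  86.4,  45.6]), array([457. ,  85.7,  44.1]), array([72. , 72.8, 13.1]))
('white', [300, 238, 29, 30, 677], array([314. , 252.4]), array([453.2,   9.8,  45.8]), array([452.7,   9.8,  45.5]), array([72.2, 70. , 10.9]))
side
('red', [263, 203, 24, 14, 263], array([274.4, 209.2]), array([677.5,  11.3,  43.9]), array([678.5,   9. ,  43.5]), array([66.9, 68.4,  5.9]))
```

View pics/l9.png

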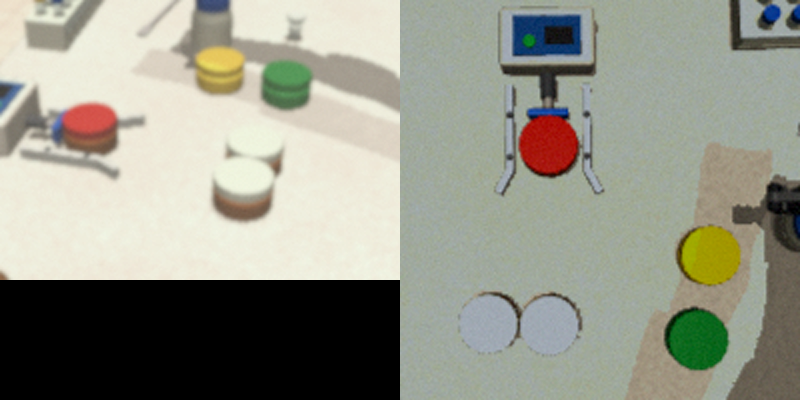

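{"name": "step_arm", "arguments": {
  "xyz": [
    [0,0,0],
    [0,0,0],
    [0,0,0],
    [0,0,0]
  ],
  "angular": [
    [0,0,0],
    [0,0,0],
    [0,0,0],
    [0,0,0]
  ]
}}

```text
time_s: 18.88
ee_pos: [586.0, -262.7, 184.9]
tcp_rot: [-3.139, 0.034, 0.016]
force: [-0.5, 0.4, -0.4]
gripper_width: 0.376
```

```bash
python3 -c "
from h import *
f=grab('top','end.png')
a=np.load('pics/top0.npz')['frame'].astype(int); d=abs(a-f['frame']).max(2)
# bystanders: beaker, bottle, spatula, stopper
for n,(u,v) in dict(beaker=(160,229),bottle=(168,168),stopper=(465,254),spatula=(476,159),yellow=(395,218)).items(): print(n,d[v-15:v+15,u-15:u+15].mean().round(1))
print(robot.close_job())"
```

```text
beaker 13.0
bottle 9.5
stopper 18.2
spatula 76.0
yellow 16.5
the job is handed in; nothing more can be done
None
```

View pics/end.png

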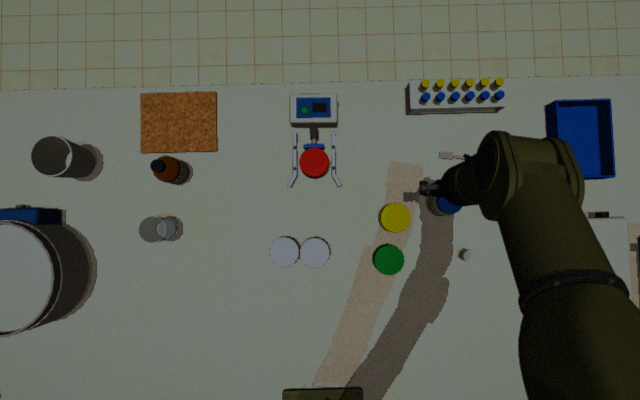

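The job is handed in; no verdict comes back. By my last measurements the red jar stands in the bay and nothing else was visibly disturbed.

- **What I did:** I pushed the red jar out of the end of the row with the nearly closed fingers until its centre was 107 mm from the nearer white jar's (91 mm needed). I then pushed it diagonally onto the bay's midline and in between the rails.
- **Pressing:** I pressed the bumper by wrist force, rising to about 7 N, and held it there for about 0.75 s. Readings during the hold were 6.4–7.8 N, the highest I saw. I then eased off slowly and moved the arm clear at about 19 s.
- **Red jar at the end:** Its lid centre is at (679, 5) mm, about 12 mm before the bay's origin and about 1 mm off the midline. The lid is 46 mm above the bench, so the jar is upright.
- **White jars:** They show at (457, 86) and (453, 10) mm, within about 1 mm of where they started.
- **Weak or failed checks:**
  - The two cameras disagree by about 4 mm sideways on the rails and the jar; either reading is within the 14 mm allowed.
  - In the start and end pictures, the beaker, bottle and stopper stand where they were. The spatula comparison failed and the reagent jar was not compared, because the parked arm partly hides both. The visible parts look unchanged and the tool passed about 90 mm above them.
  - I could not measure the force left on the bumper. From the friction figures given, I estimate it at 1.5 N or less.

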